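# Check-weigh castings against the master and put the sound ones away

## Robot

A 6-joint arm with a two-finger parallel gripper is mounted at the origin on a cart in front of the work surface, level with it; the furniture and walls round the work are solid. World frame = base frame: x ahead of the robot, y to its left, z up, the work surface at z = 0. Lengths are in m, angles in rad, forces in N, time in s.
With the tool pointing down it reaches from about 0.275 to 0.75 m from the base axis. Payload 10.2 kg.
Tool frame: the origin (TCP) lies on the centre line of the jaws, within the pads' length; the fingertips stand 25 mm ahead of it and the grasp point (between the pads) lies 6 mm ahead of it; z points along the fingers, y is the line along which they close (so a half turn about z gives the same grasp; the last joint's range is limited). The gripper opens to 85 mm and grips with 20 to 120 N. Pads are 22 mm wide; open, the fingers measure 114 mm over their backs; the gripper's body (76 mm by 85 mm) begins 54 mm behind the grasp point. The pads swing forward as they close: fully open they stand 13 mm farther back than shut.
Start: joints at [1.001, 0.313, 1.498, -0, 1.331, -0.223], TCP at [0.178, 0.494, 0.256] pointing down, gripper open.
Joint ranges: [-2.94, 2.94], [-0.97, 2.17], [0.19, 2.56], [-1.23, 4.37], [0.02, 3.11], [-2.88, 2.88]. Speed limits (rad/s): [2.39, 2.39, 3.01, 3.14, 3.14, 3.14].

## Interface

Orientations are given as a unit quaternion [x, y, z, w].
In Python, from rig import get_obs, grab_frame, camera_params, ctrl gives the robot as it stands.
- The arm moves only by the tool step_arm, never from a script. Its argument "motion" is a list of rows, each a list of 3 entries, a list of its own where there are three numbers: the opening, from 0 (shut) to 1 (fully open), then the shift along the tool's x, y, z in m, then the turn, a rotation vector about the tool's x, y, z in rad. A call has 1 to 8 rows; each row is the pose to reach, as a shift and turn from the pose commanded when the call began, along the tool's axes at that moment; what a row does not reach only later rows make up. A row lasts 1/8 s, in which the tool goes at most 62.5 mm and 10.7 degrees, less where a joint would pass 70% of its speed; a pose out of reach is approached as far as the arm can. A call with a gripper value outside its range is refused whole. The fingers move at their own pace and stop on an object; "squeeze" is the grip in N (left out, the last holds). Time passes only in rows, so rows that repeat a pose let the fingers close. It gives the time, the measured TCP pose, the force, the opening and the grip force at its end, in the units of the state.
- get_obs(): the state, without advancing time (a new reading comes with each control period).
- grab_frame(name): name is "side" or "top" or "wrist"; returns (picture, depth): 384x512x3 uint8, red, green, blue; 384x512 float32, m along the optical axis (not along the pixel's ray), 0 where there is no reading.
- camera_params(name): a dict with "fx", "fy", "cx", "cy" (pixels), "origin" and "orientation" of the camera in the world; the wrist camera has in their place "hand_eye" (4x4, takes a point from camera to tool coordinates, whose origin is the TCP and whose axes are the flange's). Camera axes: x right, y down, z forward; pixel columns grow to the right and rows downward; lengths in m; the calibration is good to about 2 mm. A picture is of the moment at which its call begins: read the wrist's pose just before it. camera_params takes no time and is no camera call.
- ctrl.job_done(): hands the job in; it is judged then, once.
The state is a dict: "t": time; "q": joint angles; "qvel": joint speeds; "joint_efforts": joint torques, N m; "eef_pos": TCP position; "eef_rot": TCP orientation; "contact_force": force on the tool from outside, world axes, zero at the start; "wrist_torque": the same for the moment, N m; "width": finger opening in m; "gripper_force": force on a finger pad.
Only numpy, scipy, OpenCV 4.12 (cv2) and the standard library are available. Lean on these libraries where they do the work, as an engineer would, in place of code of your own. Each camera call takes 0.05 s, during which the arm holds its last target. There are 200 camera calls.

## Task

On the balance, compare each casting in the tray with the master weight, one in each pan. Castings heavier than the master go into the open drawer of the small chest, lying flat side by side; the lighter ones go back into the tray, also lying singly on its floor (one that hangs level with the master may go to either place). When all are sorted, stand the master weight upright on top of the chest again and slide the drawer fully shut, leaving the other tools where they are.

Things in the scene. Friction and masses are not known exactly. Their poses are not given: they have to be found in the camera images.
- block_1: loose machined casting, plain grey rectangular block 40 x 75 x 31 mm with a small hole in its top; origin at the centre of its underside, y along its 75 mm length, x across its 40 mm width, z up. All castings look the same; their weights differ, from about 0.37 to 0.65 kg. Starts lying in the tray; two or three castings are there
- block_2: loose machined casting, plain grey rectangular block 40 x 75 x 31 mm with a small hole in its top; origin at the centre of its underside, y along its 75 mm length, x across its 40 mm width, z up. All castings look the same; their weights differ, from about 0.37 to 0.65 kg. Starts lying in the tray; two or three castings are there
- block_3: loose machined casting, plain grey rectangular block 40 x 75 x 31 mm with a small hole in its top; origin at the centre of its underside, y along its 75 mm length, x across its 40 mm width, z up. All castings look the same; their weights differ, from about 0.37 to 0.65 kg. Starts lying in the tray; two or three castings are there
- master: loose master weight, 0.50 kg: dark steel cylinder 44 mm in diameter and 42 mm tall with a knob (26 mm wide) on top, 62 mm tall in all; origin at the centre of its underside, z up. Starts standing on the chest's top
- tray: shallow grey tray with open top, fixed to the surface, 116 x 250 mm, rim 12 mm high, walls 4 mm, floor 4 mm thick; origin at the centre of its underside, y along its length
- balance: foot of the equal-arm bench balance, fixed to the surface; grey foot 80 x 130 mm, origin at the centre of its underside; y along the beam towards the left pan, z up. The whole is about 97 mm tall. A needle hanging from the beam's middle shows the tilt on its robot side
- beam (a joint): tilt of the balance beam, 0 level; positive: the right pan is lower and the left pan higher; stops at -0.14 and +0.14 rad (each pan then 10 mm up or down), reached by about 20 g of difference; weakly sprung to level and damped: settles in about 2 s. The pans stay level on a linkage, so it does not matter where in the pan a thing lies
- pan_left (a point): centre of the floor of the left pan (balance's +y), about 83 mm above the surface when level; steel, 106 mm along x, 94 mm along y (outside), rim 14 mm above the floor, walls 3 mm; pan centres are 152 mm apart. Axes parallel to the balance's
- pan_right (a point): the same for the right pan (balance's -y)
- chest: small grey single-drawer chest fixed to the surface, 160 mm deep (x) x 230 mm wide (y) x 70 mm high; origin at the centre of its underside, front towards its -x. A red packet lies on the back of the +y half of its top
- chest_top (a point): centre of the chest's top face, 70 mm above the surface; axes as the chest's
- drawer (a joint): how far the drawer is pulled out along the chest's -x (m): 0 shut, 0.130 fully out; starts well out; it slides freely with some 2 N of friction
- drawer_inside (a point): the drawer's inside, moving with it; origin at the middle of the inner face of its front, level with the surface; x runs back into the chest (142 mm long), inner width 204 mm along y, floor top 12 mm above the origin, side walls 9 mm above the floor. Front panel 212 mm wide, 8 mm thick, top edge 60 mm up. Only the part pulled out of the chest is open from above
- drawer_front (a point): middle of the outer face of the drawer's front at handle height, 44 mm above the surface; a steel bar handle 90 mm long (along y) stands 35 mm out from it (to -x)
- stone: bystander: loose red-brown oilstone 42 x 130 x 20 mm at the back left; origin under its centre; leave alone
- packet: bystander: loose folded red packet 59 x 78 x 26 mm on the back of the +y half of the chest's top; origin under its centre; leave alone

How it is judged:
On the way:
1. the master and a casting lie on opposite pans, let go and at rest ((((x of master in the frame of pan_left between -0.055 and 0.055 m and y of master in the frame of pan_left between -0.048 and 0.048 m and z of master in the frame of pan_left between -0.008 and 0.045 m) and contact force between the fingers and master below 0.1 N and (((x of block_1 in the frame of pan_right between -0.055 and 0.055 m and y of block_1 in the frame of pan_right between -0.048 and 0.048 m and z of block_1 in the frame of pan_right between -0.008 and 0.045 m) and contact force between the fingers and block_1 below 0.1 N and linear speed of block_1 below 0.02 m/s) or ((x of block_2 in the frame of pan_right between -0.055 and 0.055 m and y of block_2 in the frame of pan_right between -0.048 and 0.048 m and z of block_2 in the frame of pan_right between -0.008 and 0.045 m) and contact force between the fingers and block_2 below 0.1 N and linear speed of block_2 below 0.02 m/s) or ((x of block_3 in the frame of pan_right between -0.055 and 0.055 m and y of block_3 in the frame of pan_right between -0.048 and 0.048 m and z of block_3 in the frame of pan_right between -0.008 and 0.045 m) and contact force between the fingers and block_3 below 0.1 N and linear speed of block_3 below 0.02 m/s))) or ((x of master in the frame of pan_right between -0.055 and 0.055 m and y of master in the frame of pan_right between -0.048 and 0.048 m and z of master in the frame of pan_right between -0.008 and 0.045 m) and contact force between the fingers and master below 0.1 N and (((x of block_1 in the frame of pan_left between -0.055 and 0.055 m and y of block_1 in the frame of pan_left between -0.048 and 0.048 m and z of block_1 in the frame of pan_left between -0.008 and 0.045 m) and contact force between the fingers and block_1 below 0.1 N and linear speed of block_1 below 0.02 m/s) or ((x of block_2 in the frame of pan_left between -0.055 and 0.055 m and y of block_2 in the frame of pan_left between -0.048 and 0.048 m and z of block_2 in the frame of pan_left between -0.008 and 0.045 m) and contact force between the fingers and block_2 below 0.1 N and linear speed of block_2 below 0.02 m/s) or ((x of block_3 in the frame of pan_left between -0.055 and 0.055 m and y of block_3 in the frame of pan_left between -0.048 and 0.048 m and z of block_3 in the frame of pan_left between -0.008 and 0.045 m) and contact force between the fingers and block_3 below 0.1 N and linear speed of block_3 below 0.02 m/s))))), for 0.3 s.
At the end, for the whole second after the job is handed in: each casting heavier than the master lies on the drawer's floor, each lighter one on the tray's floor (within 6 % of the master's weight either place counts), at rest; the drawer is shut to within 6 mm; the master stands upright on the chest's top, at rest (((x of block_1 in the frame of drawer_inside between 0 and 0.142 m and y of block_1 in the frame of drawer_inside between -0.105 and 0.105 m and z of block_1 in the frame of drawer_inside between 0 and 0.042 m and contact force between block_1 and drawer above 4.6107 N) or (x of block_1 in the frame of tray between -0.058 and 0.058 m and y of block_1 in the frame of tray between -0.125 and 0.125 m and z of block_1 in the frame of tray between -0.005 and 0.028 m and contact force between block_1 and tray below 5.1993 N)) and linear speed of each of block_1, block_2, block_3, master below 0.02 m/s and ((x of block_2 in the frame of drawer_inside between 0 and 0.142 m and y of block_2 in the frame of drawer_inside between -0.105 and 0.105 m and z of block_2 in the frame of drawer_inside between 0 and 0.042 m and contact force between block_2 and drawer above 4.6107 N) or (x of block_2 in the frame of tray between -0.058 and 0.058 m and y of block_2 in the frame of tray between -0.125 and 0.125 m and z of block_2 in the frame of tray between -0.005 and 0.028 m and contact force between block_2 and tray below 5.1993 N)) and ((x of block_3 in the frame of drawer_inside between 0 and 0.142 m and y of block_3 in the frame of drawer_inside between -0.105 and 0.105 m and z of block_3 in the frame of drawer_inside between 0 and 0.042 m and contact force between block_3 and drawer above 4.6107 N) or (x of block_3 in the frame of tray between -0.058 and 0.058 m and y of block_3 in the frame of tray between -0.125 and 0.125 m and z of block_3 in the frame of tray between -0.005 and 0.028 m and contact force between block_3 and tray below 5.1993 N)) and value of joint drawer below 0.006 m and angle between master's own z axis and vertical below 0.1 rad and x of master in the frame of chest_top between -0.08 and 0.08 m and y of master in the frame of chest_top between -0.115 and 0.115 m and z of master in the frame of chest_top between -0.006 and 0.008 m); the robot touches nothing.
It fails at once if the stone is shifted by more than 30 mm (distance of stone from where it was at the start of the episode above 0.03 m).
It fails at once if the packet is shifted by more than 30 mm (distance of packet from where it was at the start of the episode above 0.03 m).
Of block_1, block_2, block_3 only 2 to 3 are there at a start; the rules pass over those that are not, and their reading is None.
At some moment in a run one of block_1, block_2, block_3 may be knocked a few centimetres aside while the robot is not near it.
It also fails if it takes over 210 s, if anything falls off the work surface, if the arm or the gripper's body presses on something with over 40 N, if the wrist force passes 120 N, or if a joint passes its speed limit or range.

## Working session

There is one attempt and no reset: what is moved stays moved. The work goes in short steps, Python scripts to look and compute and a tool call to move; the robot and the scene stay as the last step left them, time stands still between calls to the robot, and variables do not carry over. Pictures are saved under pics/ and viewed, at most 14 in all, crops included, and the job is handed in when it is done.

Besides the shell and the picture viewer there is one more tool, called after "Call:" by a JSON object that holds its "fn" and its "kwargs". step_arm: Moves the arm, as the interface text tells. Its arguments: {"type":"object","properties":{"motion":{"type":"array"},"squeeze":{"type":"number"}},"required":["motion"]}

```bash
mkdir -p pics; ls; cat > h.py <<'E'
import numpy as np, cv2
from scipy.spatial.transform import Rotation as R
from rig import get_obs, grab_frame, camera_params, ctrl
def pose(c):
    o=c['orientation']; o=np.array(o)
    return (R.from_quat(o).as_matrix() if o.size==4 else o.reshape(3,3)), np.array(c['origin'])
def cloud(name):
    s=get_obs(); im,d=grab_frame(name); c=camera_params(name)
    v,u=np.mgrid[:384,:512]
    P=np.stack([(u-c['cx'])/c['fx']*d,(v-c['cy'])/c['fy']*d,d],-1)
    if 'hand_eye' in c:
        H=np.array(c['hand_eye']); P=P@H[:3,:3].T+H[:3,3]
        P=P@R.from_quat(s['eef_rot']).as_matrix().T+np.array(s['eef_pos'])
    else:
        M,o=pose(c); P=P@M.T+o
    P[d==0]=np.nan
    return im,d,P
def save(n,im): cv2.imwrite('pics/'+n,im[:,:,::-1])
E
python3 - <<'E'
from h import *
for n in ('top','side'):
    im,d,P=cloud(n); save(n+'0.png',im); np.save(n+'P.npy',P); np.save(n+'I.npy',im)
    print({k:np.round(v,3).tolist() for k,v in camera_params(n).items()})
s=get_obs(); print(s)
E
```

```text
pics
{'fx': 445.505, 'fy': 445.505, 'cx': 256.518, 'cy': 193.412, 'origin': [0.435, -0.012, 1.121], 'orientation': [-0.7, 0.711, -0.045, 0.042]}
{'fx': 396.248, 'fy': 396.248, 'cx': 255.525, 'cy': 187.182, 'origin': [0.157, -0.776, 0.47], 'orientation': [0.815, -0.191, 0.14, -0.528]}
{'t': 0.1, 'q': array([ 1.00060520e+00,  3.13389354e-01,  1.49831626e+00,  3.70766901e-05,
        1.33097496e+00, -2.23411346e-01]), 'qvel': array([-2.40617592e-05, -3.41610428e-03, -8.41566182e-04, -1.28162047e-04,
       -1.41439957e-04, -2.33277431e-04]), 'joint_efforts': array([ 3.48146474e-03, -4.12902761e+01, -2.60139191e+01, -1.68798911e-04,
        3.08570030e-03, -1.77106227e-05]), 'eef_pos': array([0.17834259, 0.49359055, 0.25581157]), 'eef_rot': array([ 1.72526718e-01,  9.85004688e-01, -4.94734745e-04, -2.26829811e-04]), 'contact_force': array([-0.77633182, -0.52615297, -0.02343306]), 'wrist_torque': array([ 0.02723767, -0.04629899, -0.00793025]), 'gripper_force': 0.0, 'width': 0.08537950455032314}
```

View pics/top0.png

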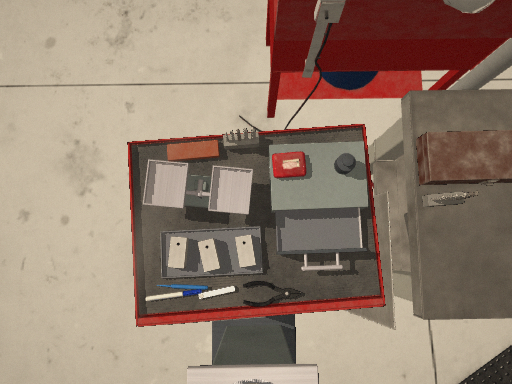

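View pics/side0.png

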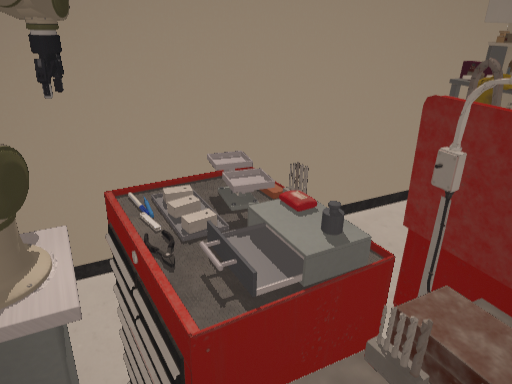

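The top view shows three castings in the tray, around (177,253), (208,254) and (245,251). The pans are at (166,184) left and (230,190) right, the master at (345,163), the packet at (289,163), and the drawer at (320,230) with its handle at (322,265). The side view agrees. Next I'll measure positions.

```bash
cat >> h.py <<'E'
def rect(P,mask,nm,mn=60):
    n,l,st,_=cv2.connectedComponentsWithStats(mask.astype(np.uint8))
    for i in range(1,n):
        if st[i,4]<mn: continue
        p=P[l==i]; r=cv2.minAreaRect((p[:,:2]*1000).astype(np.float32))
        print(nm,'n',st[i,4],'px',st[i,:4],'c',np.round(r[0],1),'size',np.round(r[1],1),'ang',round(r[2],1),'z',np.round(np.percentile(p[:,2],[5,50,95])*1000,1),'mean',np.round(p[:,:2].mean(0)*1000,1))
E
python3 - <<'E'
from h import *
P=np.load('topP.npy');I=np.load('topI.npy').astype(int);z=P[...,2]
v,u=np.mgrid[:384,:512]
def box(a,b,c,d): return (u>=a)&(u<c)&(v>=b)&(v<d)
rect(P,box(155,222,268,282)&(z>.027)&(z<.045),'blk')
rect(P,box(155,222,268,282)&(z>.007)&(z<.02),'trayrim')
rect(P,box(135,150,265,222)&(z>.07)&(z<.115),'pans')
rect(P,box(266,135,375,212)&(z>.064)&(z<.08),'chesttop')
rect(P,box(266,135,375,212)&(z>.085),'ontop',30)
rect(P,box(266,205,375,262)&(z>.05)&(z<.066),'front',20)
rect(P,box(266,205,375,262)&(z>.004)&(z<.03),'drawerfloor')
rect(P,box(290,255,360,280)&(z>.03)&(z<.066),'handle',20)
rect(P,box(225,120,265,152)&(z>.03),'cup',10)
rect(P,box(135,135,225,162)&(z>.01)&(z<.03),'stone')
E
```

```text
blk n 510 px [235 235  21  33] c [430.9  12.4] size [74.3 40.1] ang 8.3 z [30.1 33.5 36.5] mean [430.8  12.3]
blk n 527 px [168 236  20  33] c [430.3 176.9] size [40.8 75. ] ang 84.6 z [29.9 33.4 36.5] mean [430.  176.4]
blk n 516 px [198 238  22  34] c [422.6 101. ] size [74.2 40.3] ang 13.1 z [30.1 33.5 37.1] mean [422.3 100.7]
trayrim n 505 px [160 226 103  53] c [429.5  97.4] size [116. 250.] ang 2.0 z [ 7.8 11.  14.9] mean [427.5 100.1]
pans n 1897 px [143 159  46  50] c [589.7 194.4] size [ 95.  106.6] ang 83.8 z [79.9 83.4 97.3] mean [590.2 195.6]
pans n 1856 px [208 166  45  49] c [572.9  43.7] size [ 94.2 106.6] ang 83.7 z [79.6 83.1 97.1] mean [573.5  44.2]
chesttop n 5168 px [269 141 100  70] c [ 607.9 -166. ] size [161.  230.3] ang 1.2 z [66.3 69.6 72.8] mean [ 600.5 -171.7]
ontop n 746 px [272 152  34  26] c [631.5 -94.9] size [57.6 76.9] ang 3.5 z [86.4 91.5 95.7] mean [630.8 -94.4]
ontop n 326 px [335 153  21  21] c [ 629.9 -225. ] size [42.5 43. ] ang 15.6 z [ 92.8 113.1 131.8] mean [ 627.3 -221.7]
front n 308 px [277 248  90   7] c [ 427.3 -169.5] size [  8.  211.2] ang 1.3 z [56.2 59.4 63. ] mean [ 427.3 -169.9]
drawerfloor n 3478 px [271 207  93  44] c [ 481.8 -167.7] size [101.1 226.7] ang 1.3 z [ 7.9 11.5 16. ] mean [ 481.6 -169.5]
handle n 269 px [301 255  42  16] c [ 399.7 -170.2] size [98.1 35.7] ang 89.1 z [43.4 47.4 51.1] mean [ 393.  -168.9]
cup n 490 px [225 127  34  20] c [707.1  17.4] size [30.7 84.3] ang 3.2 z [ 33.4  39.1 120.2] mean [704.3  16.5]
stone n 166 px [135 135  88   8] c [716.4 177.2] size [  5.5 220.7] ang 3.8 z [13.8 17.5 21.1] mean [716.  177.6]
stone n 880 px [167 140  52  21] c [685.2 141.9] size [ 43.5 130.2] ang 4.6 z [15.9 19.7 23.2] mean [684.4 141.5]
```

```bash
cat >> h.py <<'E'
def cur():
    s=get_obs(); y=R.from_quat(s['eef_rot']).as_matrix()[:,1]
    return [*s['eef_pos'],np.degrees(np.arctan2(-y[0],y[1]))]
def plan(groups,c=None):
    """groups: one list per call of world (x,y,z,yaw deg); prints tool shift + turn about tool z"""
    c=cur() if c is None else c; print('at',np.round(c,3))
    for g in groups:
        p=np.radians(c[3]); X=np.array([-np.cos(p),-np.sin(p)]); Y=np.array([-np.sin(p),np.cos(p)])
        for w in g:
            d=np.array(w[:2])-c[:2]; print('  ',np.round([d@X,d@Y,c[2]-w[2]],3),'rz',round(-np.radians(w[3]-c[3]),3),'rows',int(np.ceil(np.linalg.norm(np.array(w[:3])-c[:3])/.0625)))
        print('--'); c=list(g[-1])
E
python3 - <<'E'
from h import *
plan([[(.45,.0,.25,0)],[(.63,-.224,.18,0)],[(.63,-.224,.112,0)]])
E
```

```text
at [  0.178   0.494   0.256 -19.87 ]
   [-0.423 -0.372  0.006] rz -0.347 rows 10
--
   [-0.18  -0.224  0.07 ] rz -0.0 rows 5
--
   [0.    0.    0.068] rz -0.0 rows 2
--
```

Call:
{"fn": "step_arm", "kwargs": {"motion": [[0.7, [-0.423, -0.372, 0.006], [0, 0, -0.347]], [0.7, [-0.423, -0.372, 0.006], [0, 0, -0.347]], [0.7, [-0.423, -0.372, 0.006], [0, 0, -0.347]], [0.7, [-0.423, -0.372, 0.006], [0, 0, -0.347]], [0.7, [-0.423, -0.372, 0.006], [0, 0, -0.347]], [0.7, [-0.423, -0.372, 0.006], [0, 0, -0.347]], [0.7, [-0.423, -0.372, 0.006], [0, 0, -0.347]], [0.7, [-0.423, -0.372, 0.006], [0, 0, -0.347]]], "squeeze": 40}}

```text
t: 1.1
eef_pos: [0.4143, 0.0639, 0.2511]
eef_rot: [0.0, 1.0, 0.0, 0.0]
contact_force: [1.1, -0.1, 0.5]
width: 0.06
gripper_force: 0.0
```

```bash
python3 - <<'E'
from h import *
plan([[(.63,-.224,.18,0)],[(.63,-.224,.112,0)]])
E
```

```text
at [ 0.414  0.064  0.251 -0.007]
   [-0.216 -0.288  0.071] rz -0.0 rows 6
--
   [0.    0.    0.068] rz -0.0 rows 2
--
```

Call:
{"fn": "step_arm", "kwargs": {"motion": [[0.7, [-0.21, -0.279, 0.07], [0, 0, 0]], [0.7, [-0.21, -0.279, 0.07], [0, 0, 0]], [0.7, [-0.21, -0.279, 0.07], [0, 0, 0]], [0.7, [-0.21, -0.279, 0.07], [0, 0, 0]], [0.7, [-0.21, -0.279, 0.07], [0, 0, 0]], [0.7, [-0.21, -0.279, 0.07], [0, 0, 0]], [0.7, [-0.21, -0.279, 0.07], [0, 0, 0]], [0.7, [-0.21, -0.279, 0.07], [0, 0, 0]]]}}

```text
t: 2.1
eef_pos: [0.6236, -0.2125, 0.1809]
eef_rot: [-0.0, 1.0, 0.0, -0.0]
contact_force: [-0.6, -0.1, 0.6]
width: 0.0598
gripper_force: 0.0
```

```bash
python3 - <<'E'
from h import *
im,d,P=cloud('wrist'); save('w1.png',im)
z=P[...,2]
rect(P,(z>.106)&(z<.118)&(P[...,0]>.58),'body',30)
rect(P,(z>.125)&(z<.14)&(P[...,0]>.58),'knob',30)
plan([[(.63,-.224,.112,0)]])
E
```

```text
body n 1554 px [210 192  60  57] c [ 628.8 -224.5] size [43.  41.6] ang 89.4 z [109.8 112.8 114.3] mean [ 622.5 -223.2]
body n 197 px [495 305  17  21] c [706.9 -12.5] size [ 8.1 11.3] ang 57.0 z [106.6 111.1 116.9] mean [707.2 -13.3]
knob n 1164 px [219 213  39  38] c [ 629.6 -224.7] size [25.  25.5] ang 44.7 z [129.5 131.4 132.6] mean [ 628.8 -224.4]
at [ 0.624 -0.212  0.181  0.052]
   [-0.006 -0.012  0.069] rz 0.001 rows 2
--
```

View pics/w1.png

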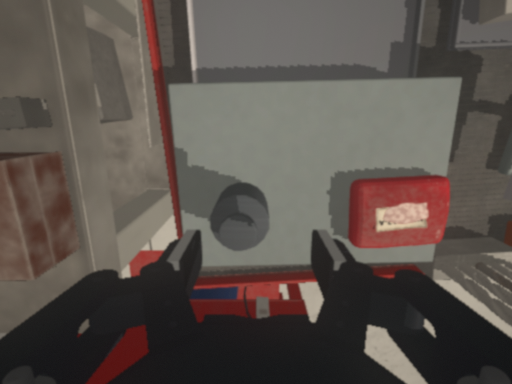

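The wrist view shows the master at about (240,215), between and ahead of the fingers; the packet is clear at (400,212). I'll hold still to get a settled reading.

Call:
{"fn": "step_arm", "kwargs": {"motion": [[0.7, [0, 0, 0], [0, 0, 0]], [0.7, [0, 0, 0], [0, 0, 0]], [0.7, [0, 0, 0], [0, 0, 0]]]}}

```text
t: 2.52
eef_pos: [0.6238, -0.2128, 0.1814]
eef_rot: [-0.0, 1.0, -0.0, 0.0]
contact_force: [-0.2, 0.7, -0.4]
width: 0.0597
gripper_force: 0.0
```

Call:
{"fn": "step_arm", "kwargs": {"motion": [[0.7, [-0.006, -0.012, 0], [0, 0, 0]], [0.7, [-0.006, -0.012, 0.035], [0, 0, 0]], [0.7, [-0.006, -0.012, 0.069], [0, 0, 0]], [0.7, [-0.006, -0.012, 0.069], [0, 0, 0]], [0.2, [-0.006, -0.012, 0.069], [0, 0, 0]], [0.2, [-0.006, -0.012, 0.069], [0, 0, 0]], [0.2, [-0.006, -0.012, 0.069], [0, 0, 0]], [0.2, [-0.006, -0.012, 0.069], [0, 0, 0]]]}}

```text
t: 3.52
eef_pos: [0.6306, -0.2253, 0.1141]
eef_rot: [-0.0, 1.0, -0.001, 0.001]
contact_force: [-0.6, 0.8, 6.6]
width: 0.0418
gripper_force: 42.2
```

```bash
python3 - <<'E'
from h import *
plan([[(.63,-.224,.21,0),(.573,.044,.21,-6.3)],[(.573,.044,.128,-6.3)]])
E
```

```text
at [ 0.631 -0.225  0.114  0.015]
   [ 0.001  0.001 -0.096] rz 0.0 rows 2
   [ 0.058  0.269 -0.096] rz 0.11 rows 5
--
   [0.    0.    0.082] rz -0.0 rows 2
--
```

Call:
{"fn": "step_arm", "kwargs": {"motion": [[0.2, [0, 0, -0.06], [0, 0, 0]], [0.2, [0.001, 0.001, -0.096], [0, 0, 0]], [0.2, [0.058, 0.269, -0.096], [0, 0, 0.11]], [0.2, [0.058, 0.269, -0.096], [0, 0, 0.11]], [0.2, [0.058, 0.269, -0.096], [0, 0, 0.11]], [0.2, [0.058, 0.269, -0.096], [0, 0, 0.11]], [0.2, [0.058, 0.269, -0.096], [0, 0, 0.11]], [0.2, [0.058, 0.269, -0.096], [0, 0, 0.11]]]}}

```text
t: 4.53
eef_pos: [0.5712, 0.0456, 0.2081]
eef_rot: [0.054, 0.999, 0.0, -0.0]
contact_force: [0.9, -0.4, -4.7]
width: 0.0418
gripper_force: 44.0
```

```bash
python3 - <<'E'
from h import *
plan([[(.573,.044,.129,-6.3)]])
E
```

```text
at [ 0.571  0.046  0.208 -6.136]
   [-0.002 -0.001  0.079] rz 0.003 rows 2
--
```

Call:
{"fn": "step_arm", "kwargs": {"motion": [[0.2, [-0.002, -0.001, 0.05], [0, 0, 0]], [0.2, [-0.002, -0.001, 0.079], [0, 0, 0]], [0.2, [-0.002, -0.001, 0.079], [0, 0, 0]], [0.62, [-0.002, -0.001, 0.079], [0, 0, 0]], [0.62, [-0.002, -0.001, 0.079], [0, 0, 0]], [0.62, [-0.002, -0.001, 0.079], [0, 0, 0]], [0.62, [-0.002, -0.001, 0.04], [0, 0, 0]], [0.62, [-0.002, -0.001, -0.02], [0, 0, 0]]]}}

```text
t: 5.52
eef_pos: [0.5731, 0.0427, 0.2287]
eef_rot: [0.055, 0.998, 0.0, -0.001]
contact_force: [0.4, 0.5, 0.1]
width: 0.053
gripper_force: 0.0
```

```bash
cat >> h.py <<'E'
def blocks():
    im,d,P=cloud('top'); z=P[...,2]; x=P[...,0]; y=P[...,1]
    rect(P,(z>.022)&(z<.045)&(x>.34)&(x<.52)&(y>-.06)&(y<.26),'blk',150)
    for nm,cx,cy in (('L',.590,.195),('R',.573,.044)):
        m=(abs(x-cx)<.06)&(abs(y-cy)<.056)&(z>.06)&(z<.18)
        # rim = all, floor = low percentile
        print('pan',nm,'z pct',np.round(np.percentile(z[m],[5,20,50,80,95])*1000,1),m.sum())
        rect(P,m,'pan'+nm,150)
    return im
E
python3 - <<'E'
from h import *
save('t2.png',blocks())
plan([[(.430,.1769,.12,-5.4)],[(.430,.1769,.035,-5.4)]])
E
```

```text
blk n 319 px [239 235  17  33] c [430.2  12. ] size [73.  39.6] ang 8.2 z [30.3 33.5 36.8] mean [420.5   6.9]
pan L z pct [ 90.3  92.2  94.1  97.1 108.1] 1037
panL n 1026 px [142 159  29  47] c [591.7 215.3] size [ 51.8 106.2] ang 83.0 z [ 90.5  94.1 108.2] mean [593.8 217.7]
pan R z pct [ 68.7  70.9  73.7 113.4 117.7] 418
panR n 418 px [208 187  33  19] c [560.   60.5] size [77.7 37.3] ang 85.0 z [ 68.7  73.7 117.7] mean [558.1  55.8]
at [ 0.576  0.043  0.238 -6.274]
   [0.16  0.118 0.118] rz -0.015 rows 4
--
   [0.    0.    0.085] rz -0.0 rows 2
--
```

View pics/t2.png

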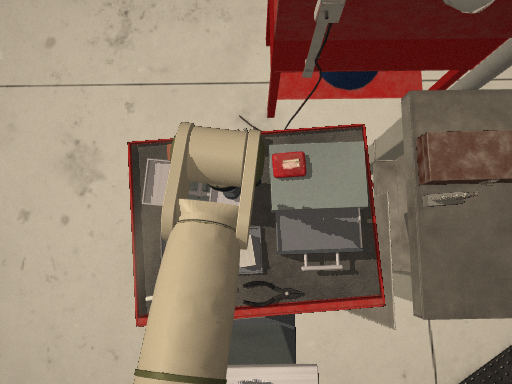

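The arm blocks most of the top view here. The master is in the right pan, which is down at 73 mm, and the left pan is up at 94 mm. I'll move above the left-hand casting and check with the wrist camera.

Call:
{"fn": "step_arm", "kwargs": {"motion": [[0.65, [0.157, 0.116, 0.03], [0, 0, -0.015]], [0.65, [0.157, 0.116, 0.03], [0, 0, -0.015]], [0.65, [0.157, 0.116, 0.03], [0, 0, -0.015]], [0.65, [0.157, 0.116, 0.03], [0, 0, -0.015]], [0.65, [0.157, 0.116, 0.1], [0, 0, -0.015]], [0.65, [0.157, 0.116, 0.1], [0, 0, -0.015]], [0.65, [0.157, 0.116, 0.1], [0, 0, -0.015]]]}}

```text
t: 6.45
eef_pos: [0.4314, 0.175, 0.1292]
eef_rot: [0.048, 0.999, 0.0, 0.0]
contact_force: [-0.3, -0.4, 1.2]
width: 0.0558
gripper_force: 0.0
```

```bash
python3 - <<'E'
from h import *
im,d,P=cloud('wrist'); save('w2.png',im)
z=P[...,2]
rect(P,(z>.026)&(z<.045)&(P[...,0]>.34)&(P[...,0]<.52),'blk',400)
plan([[(.430,.1769,.035,-5.4)]])
E
```

```text
blk n 4422 px [124 148  82  99] c [421.6 101.8] size [74.7 40.7] ang 12.5 z [32.3 34.3 35.3] mean [418.4 102.3]
blk n 4350 px [234 154  51  89] c [429.1 177.6] size [40.1 74.6] ang 84.8 z [33.  34.2 35.3] mean [426.9 177.7]
blk n 4639 px [ 20 170  86  94] c [430.4  13.3] size [75.2 41.7] ang 8.6 z [29.3 34.3 35.4] mean [428.1  15.6]
at [ 0.432  0.175  0.13  -5.466]
   [0.002 0.002 0.095] rz -0.001 rows 2
--
```

View pics/w2.png

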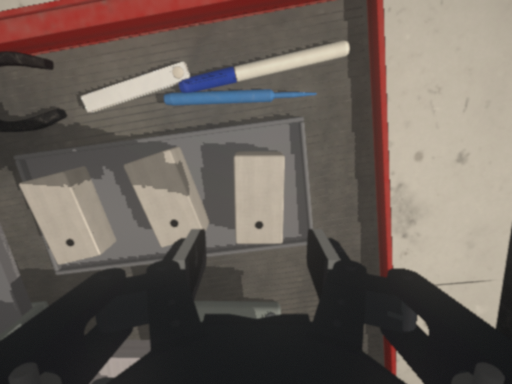

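The wrist view shows all three castings: target at (259,198), others at (166,197) and (68,214). I'll descend on the target and grip it.

Call:
{"fn": "step_arm", "kwargs": {"motion": [[0.65, [0.002, 0.002, 0.05], [0, 0, 0]], [0.65, [0.002, 0.002, 0.095], [0, 0, 0]], [0.65, [0.002, 0.002, 0.095], [0, 0, 0]], [0.2, [0.002, 0.002, 0.095], [0, 0, 0]], [0.2, [0.002, 0.002, 0.095], [0, 0, 0]], [0.2, [0.002, 0.002, 0.095], [0, 0, 0]]]}}

```text
t: 7.25
eef_pos: [0.4302, 0.1775, 0.0355]
eef_rot: [0.047, 0.999, 0.0, 0.002]
contact_force: [-1.0, -1.1, 8.7]
width: 0.0394
gripper_force: 42.6
```

```bash
python3 - <<'E'
from h import *
plan([[(.430,.1769,.17,-5.4),(.590,.1945,.17,-6.3)],[(.59,.1945,.128,-6.3)]])
E
```

```text
at [ 0.43   0.178  0.036 -5.429]
   [ 0.    -0.001 -0.134] rz -0.001 rows 3
   [-0.158  0.032 -0.134] rz 0.015 rows 4
--
   [0.    0.    0.042] rz -0.0 rows 1
--
```

Call:
{"fn": "step_arm", "kwargs": {"motion": [[0.2, [0, -0.001, -0.06], [0, 0, 0]], [0.2, [0, -0.001, -0.12], [0, 0, 0]], [0.2, [0, -0.001, -0.144], [0, 0, 0]], [0.2, [-0.158, 0.032, -0.144], [0, 0, 0.015]], [0.2, [-0.158, 0.032, -0.144], [0, 0, 0.015]], [0.2, [-0.158, 0.032, -0.144], [0, 0, 0.015]], [0.2, [-0.158, 0.032, -0.144], [0, 0, 0.015]], [0.2, [-0.158, 0.032, -0.144], [0, 0, 0.015]]]}}

```text
t: 8.25
eef_pos: [0.5882, 0.1943, 0.1776]
eef_rot: [0.055, 0.998, -0.0, -0.0]
contact_force: [-0.9, 0.7, -4.9]
width: 0.0394
gripper_force: 44.2
```

```bash
python3 - <<'E'
from h import *
plan([[(.59,.1945,.128,-6.3)]])
E
```

```text
at [ 0.588  0.194  0.178 -6.284]
   [-0.002  0.     0.05 ] rz 0.0 rows 1
--
```

Call:
{"fn": "step_arm", "kwargs": {"motion": [[0.2, [-0.002, 0, 0.05], [0, 0, 0]], [0.2, [-0.002, 0, 0.05], [0, 0, 0]], [0.6, [-0.002, 0, 0.05], [0, 0, 0]], [0.6, [-0.002, 0, 0.05], [0, 0, 0]], [0.6, [-0.002, 0, 0.05], [0, 0, 0]], [0.6, [-0.002, 0, 0], [0, 0, 0]], [0.6, [0.0, -0.01, -0.06], [0, 0, 0]], [0.6, [0.0, -0.04, -0.12], [0, 0, 0]]]}}

```text
t: 9.25
eef_pos: [0.5843, 0.1569, 0.2958]
eef_rot: [0.054, 0.999, 0.0, 0.001]
contact_force: [-0.1, -0.2, -0.4]
width: 0.0515
gripper_force: 0.0
```

Call:
{"fn": "step_arm", "kwargs": {"motion": [[0.6, [0, -0.03, -0.03], [0, 0, 0]], [0.6, [0, -0.03, -0.03], [0, 0, 0]], [0.6, [0, -0.03, -0.03], [0, 0, 0]], [0.6, [0, -0.03, -0.03], [0, 0, 0]], [0.6, [0, -0.03, -0.03], [0, 0, 0]], [0.6, [0, -0.03, -0.03], [0, 0, 0]], [0.6, [0, -0.03, -0.03], [0, 0, 0]], [0.6, [0, -0.03, -0.03], [0, 0, 0]]]}}

```text
t: 10.25
eef_pos: [0.5814, 0.1268, 0.323]
eef_rot: [0.055, 0.998, -0.0, -0.0]
contact_force: [0.6, 0.2, -0.1]
width: 0.0515
gripper_force: 0.0
```

```bash
cat >> h.py <<'E'
def weigh(n=None):
    im,d,P=cloud('wrist'); z=P[...,2]; x=P[...,0]; y=P[...,1]
    if n: save(n,im)
    for nm,c in (('L',(.590,.1945)),('R',(.573,.044))):
        m=(np.hypot(x-c[0],y-c[1])<.075)&(z>.062)&(z<.2)
        h,e=np.histogram(z[m]*1000,np.arange(62,150,4)); print(nm,m.sum(),[(int(a),int(b)) for a,b in zip(e,h) if b>30])
    rect(P,(z>.1)&(z<.13)&(np.hypot(x-.59,y-.1945)<.06),'Lblk',150)
    rect(P,(z>.026)&(z<.045)&(x>.34)&(x<.52)&(y>-.06)&(y<.26),'tray blk',150)
E
python3 - <<'E'
from h import *
weigh('w3.png'); print(cur())
E
```

```text
L 6793 [(62, 120), (66, 120), (70, 42), (90, 1941), (94, 1089), (98, 179), (102, 312), (106, 785), (114, 42), (118, 85), (122, 2051)]
R 6056 [(62, 183), (66, 47), (70, 3350), (74, 303), (78, 175), (82, 295), (86, 577), (110, 75), (114, 536), (130, 241), (134, 152)]
Lblk n 281 px [343 143  10  66] c [595.2 239.6] size [ 4.  81.7] ang 83.8 z [100.8 106.9 108.7] mean [594.  239.1]
Lblk n 175 px [273 144   4  64] c [585.3 149.2] size [ 3. 79.] ang 83.7 z [102.3 107.5 108.9] mean [584.7 149.1]
Lblk n 2304 px [294 144  39  64] c [588.2 194.3] size [40.4 74.6] ang 83.7 z [112.1 123.5 124.7] mean [585.9 193. ]
Lblk n 209 px [282 212  55   4] c [639.3 188.8] size [69.5  3.1] ang 83.5 z [101.4 106.4 108.5] mean [638.9 188.9]
tray blk n 1816 px [202  17  46  68] c [421.9 101.4] size [75.2 39.7] ang 13.2 z [32.5 34.1 35.4] mean [421.6 101.6]
tray blk n 1816 px [139  33  47  65] c [430.6  13. ] size [74.9 40.3] ang 8.5 z [32.2 34.2 35.6] mean [430.   13.7]
[np.float64(0.5814430486033517), np.float64(0.12677746917968766), np.float64(0.3230279920739674), np.float64(-6.291867128739049)]
```

View pics/w3.png

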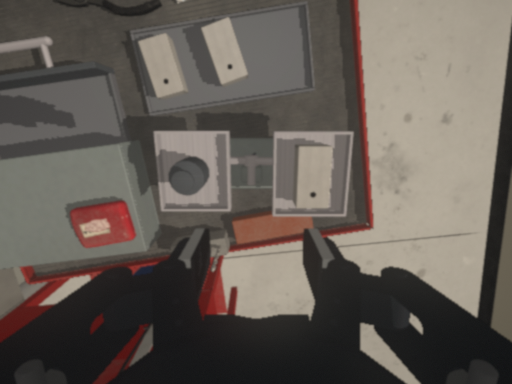

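The wrist view shows the master in the right pan (190,175), the casting in the left pan (314,177), and two castings in the tray at (162,65) and (225,50). The left pan is at about 93 mm and the right at about 72 mm, so this casting is lighter and goes back into the tray.

```bash
python3 - <<'E'
from h import *
plan([[(.5885,.1945,.19,-6.3),(.5885,.1945,.124,-6.3)],[(.5885,.1945,.19,-6.3),(.43,.178,.19,2),(.43,.178,.09,2)]])
E
```

```text
at [ 0.581  0.127  0.323 -6.292]
   [0.    0.068 0.133] rz 0.0 rows 3
   [0.    0.068 0.199] rz 0.0 rows 4
--
   [ 0.     0.    -0.066] rz -0.0 rows 2
   [ 0.156 -0.034 -0.066] rz -0.145 rows 3
   [ 0.156 -0.034  0.034] rz -0.145 rows 3
--
```

Call:
{"fn": "step_arm", "kwargs": {"motion": [[0.6, [0, 0.068, 0.133], [0, 0, 0]], [0.6, [0, 0.068, 0.133], [0, 0, 0]], [0.6, [0, 0.068, 0.133], [0, 0, 0]], [0.6, [0, 0.068, 0.165], [0, 0, 0]], [0.6, [0, 0.068, 0.199], [0, 0, 0]], [0.6, [0, 0.068, 0.199], [0, 0, 0]], [0.2, [0, 0.068, 0.199], [0, 0, 0]], [0.2, [0, 0.068, 0.199], [0, 0, 0]]]}}

```text
t: 11.3
eef_pos: [0.5894, 0.1944, 0.1253]
eef_rot: [0.055, 0.998, 0.0, 0.001]
contact_force: [-0.2, 0.0, -1.3]
width: 0.0395
gripper_force: 44.8
```

Call:
{"fn": "step_arm", "kwargs": {"motion": [[0.2, [0, 0, 0], [0, 0, 0]], [0.2, [0, 0, -0.066], [0, 0, 0]], [0.2, [0, 0, -0.066], [0, 0, 0]], [0.2, [0.156, -0.034, -0.066], [0, 0, -0.145]], [0.2, [0.156, -0.034, -0.066], [0, 0, -0.145]], [0.2, [0.156, -0.034, -0.066], [0, 0, -0.145]], [0.2, [0.156, -0.034, -0.066], [0, 0, -0.145]], [0.2, [0.156, -0.034, -0.066], [0, 0, -0.145]]]}}

```text
t: 12.3
eef_pos: [0.4305, 0.1776, 0.1898]
eef_rot: [-0.018, 1.0, -0.0, 0.0]
contact_force: [0.2, 0.8, -4.9]
width: 0.0391
gripper_force: 44.3
```

```bash
python3 - <<'E'
from h import *
plan([[(.43,.178,.037,2)],[(.4225,.1015,.11,13)]])
E
```

```text
at [0.43  0.178 0.19  2.01 ]
   [0.    0.    0.153] rz 0.0 rows 3
--
   [ 0.01  -0.076 -0.073] rz -0.192 rows 2
--
```

Call:
{"fn": "step_arm", "kwargs": {"motion": [[0.2, [0, 0, 0.06], [0, 0, 0]], [0.2, [0, 0, 0.12], [0, 0, 0]], [0.2, [0, 0, 0.152], [0, 0, 0]], [0.2, [0, 0, 0.153], [0, 0, 0]], [0.6, [0, 0, 0.153], [0, 0, 0]], [0.6, [0, 0, 0.153], [0, 0, 0]], [0.6, [0, 0, 0.11], [0, 0, 0]], [0.6, [0, 0, 0.055], [0, 0, 0]]]}}

```text
t: 13.3
eef_pos: [0.4299, 0.1776, 0.1364]
eef_rot: [-0.018, 1.0, -0.0, -0.0]
contact_force: [0.5, -0.5, 0.2]
width: 0.051
gripper_force: 0.0
```

Call:
{"fn": "step_arm", "kwargs": {"motion": [[0.65, [0.01, -0.076, 0.01], [0, 0, -0.192]], [0.65, [0.01, -0.076, 0.01], [0, 0, -0.192]], [0.65, [0.01, -0.076, 0.01], [0, 0, -0.192]], [0.65, [0.01, -0.076, 0.01], [0, 0, -0.192]]]}}

```text
t: 13.8
eef_pos: [0.4231, 0.1019, 0.1255]
eef_rot: [-0.113, 0.994, -0.0, 0.001]
contact_force: [-0.1, -0.2, 0.1]
width: 0.0557
gripper_force: 0.0
```

```bash
python3 - <<'E'
from h import *
weigh()
plan([[(.4225,.1015,.035,13)]])
E
```

```text
L 0 []
R 1523 [(70, 937), (74, 118), (78, 148), (82, 168), (86, 152)]
tray blk n 4920 px [117 138  57  96] c [430.  13.] size [75.3 40.7] ang 8.8 z [32.2 34.2 35.4] mean [427.5  13.7]
tray blk n 4525 px [231 155  52  91] c [421.4 101.6] size [75.2 40.1] ang 13.1 z [32.9 34.1 35.2] mean [419. 101.]
tray blk n 3058 px [318 182  63  80] c [422.3 177. ] size [61.5 40.6] ang 2.2 z [31.6 34.  35. ] mean [415.9 177.1]
at [ 0.423  0.102  0.125 13.031]
   [ 0.001 -0.     0.09 ] rz 0.001 rows 2
--
```

Call:
{"fn": "step_arm", "kwargs": {"motion": [[0.65, [0.001, 0, 0.05], [0, 0, 0]], [0.65, [0.001, 0, 0.09], [0, 0, 0]], [0.65, [0.001, 0, 0.09], [0, 0, 0]], [0.2, [0.001, 0, 0.09], [0, 0, 0]], [0.2, [0.001, 0, 0.09], [0, 0, 0]], [0.2, [0.001, 0, 0.09], [0, 0, 0]]]}}

```text
t: 14.6
eef_pos: [0.4226, 0.1014, 0.0364]
eef_rot: [-0.113, 0.994, 0.0, 0.001]
contact_force: [-1.1, 2.9, 8.3]
width: 0.0391
gripper_force: 42.8
```

```bash
python3 - <<'E'
from h import *
plan([[(.4225,.1015,.18,13),(.589,.1945,.18,-6.3)],[(.589,.1945,.127,-6.3),(.589,.1945,.24,-6.3),(.581,.127,.323,-6.3)]])
E
```

```text
at [ 0.423  0.101  0.036 13.015]
   [ 0.     0.    -0.144] rz 0.0 rows 3
   [-0.183  0.053 -0.144] rz 0.337 rows 4
--
   [0.    0.    0.053] rz -0.0 rows 1
   [ 0.    0.   -0.06] rz -0.0 rows 1
   [ 0.001 -0.068 -0.143] rz -0.0 rows 3
--
```

Call:
{"fn": "step_arm", "kwargs": {"motion": [[0.2, [0, 0, -0.06], [0, 0, 0]], [0.2, [0, 0, -0.12], [0, 0, 0]], [0.2, [0, 0, -0.144], [0, 0, 0]], [0.2, [-0.183, 0.053, -0.144], [0, 0, 0.337]], [0.2, [-0.183, 0.053, -0.144], [0, 0, 0.337]], [0.2, [-0.183, 0.053, -0.144], [0, 0, 0.337]], [0.2, [-0.183, 0.053, -0.144], [0, 0, 0.337]], [0.2, [-0.183, 0.053, -0.144], [0, 0, 0.337]]]}}

```text
t: 15.6
eef_pos: [0.5874, 0.1938, 0.1785]
eef_rot: [0.055, 0.998, -0.0, -0.001]
contact_force: [-0.9, -0.1, -5.7]
width: 0.0394
gripper_force: 44.9
```

```bash
python3 - <<'E'
from h import *
plan([[(.589,.1945,.127,-6.3),(.589,.1945,.24,-6.3),(.581,.127,.323,-6.3)]])
E
```

```text
at [ 0.587  0.194  0.179 -6.28 ]
   [-0.001  0.001  0.052] rz 0.0 rows 1
   [-0.001  0.001 -0.061] rz 0.0 rows 1
   [-0.001 -0.067 -0.144] rz 0.0 rows 3
--
```

Call:
{"fn": "step_arm", "kwargs": {"motion": [[0.2, [-0.001, 0.001, 0.051], [0, 0, 0]], [0.2, [-0.001, 0.001, 0.051], [0, 0, 0]], [0.6, [-0.001, 0.001, 0.051], [0, 0, 0]], [0.6, [-0.001, 0.001, 0.051], [0, 0, 0]], [0.6, [-0.001, 0.001, 0.051], [0, 0, 0]], [0.6, [-0.001, 0.001, 0], [0, 0, 0]], [0.6, [-0.001, 0.001, -0.06], [0, 0, 0]], [0.6, [-0.001, -0.02, -0.12], [0, 0, 0]]]}}

```text
t: 16.6
eef_pos: [0.5866, 0.1749, 0.3007]
eef_rot: [0.054, 0.999, 0.0, 0.001]
contact_force: [1.1, -0.1, 0.3]
width: 0.0509
gripper_force: 0.0
```

Call:
{"fn": "step_arm", "kwargs": {"motion": [[0.6, [0, -0.045, -0.025], [0, 0, 0]], [0.6, [0, -0.045, -0.025], [0, 0, 0]], [0.6, [0, -0.045, -0.025], [0, 0, 0]], [0.6, [0, -0.045, -0.025], [0, 0, 0]], [0.6, [0, -0.045, -0.025], [0, 0, 0]], [0.6, [0, -0.045, -0.025], [0, 0, 0]], [0.6, [0, -0.045, -0.025], [0, 0, 0]], [0.6, [0, -0.045, -0.025], [0, 0, 0]]]}}

```text
t: 17.6
eef_pos: [0.5821, 0.1297, 0.323]
eef_rot: [0.055, 0.998, -0.0, 0.0]
contact_force: [-0.6, 0.1, 0.3]
width: 0.0513
gripper_force: 0.0
```

```bash
python3 - <<'E'
from h import *
weigh(); print(cur())
E
```

```text
L 6107 [(62, 193), (66, 60), (70, 2604), (74, 265), (78, 174), (82, 343), (86, 534), (98, 634), (102, 1251)]
R 6840 [(62, 84), (66, 127), (70, 50), (90, 2041), (94, 1868), (98, 234), (102, 219), (106, 913), (110, 32), (118, 32), (122, 32), (126, 34), (130, 37), (134, 613), (138, 37)]
Lblk n 1873 px [291 142  35  59] c [586.  194.5] size [40.1 73.8] ang 83.7 z [101.  102.3 103.6] mean [584.8 194.4]
tray blk n 1838 px [261  18  36  65] c [429.5 177.4] size [75.4 40.1] ang 2.0 z [32.4 33.9 35.3] mean [429.2 177.1]
tray blk n 1827 px [136  33  48  65] c [430.4  12.9] size [75.2 40.6] ang 8.7 z [32.1 34.2 35.6] mean [430.2  13.8]
[np.float64(0.5820765460116755), np.float64(0.12964244351764626), np.float64(0.3230144636358691), np.float64(-6.290722126353006)]
```

Casting 2's pan dropped to 72 mm, so it is heavier and goes into the drawer.

```bash
python3 - <<'E'
from h import *
plan([[(.587,.1945,.17,-6.3),(.587,.1945,.1035,-6.3)],[(.587,.1945,.22,-6.3),(.478,-.215,.22,1.2)]])
E
```

```text
at [ 0.582  0.13   0.323 -6.291]
   [0.002 0.065 0.153] rz 0.0 rows 3
   [0.002 0.065 0.22 ] rz 0.0 rows 4
--
   [ 0.     0.    -0.116] rz -0.0 rows 2
   [ 0.063 -0.419 -0.116] rz -0.131 rows 8
--
```

Call:
{"fn": "step_arm", "kwargs": {"motion": [[0.6, [0.002, 0.065, 0.153], [0, 0, 0]], [0.6, [0.002, 0.065, 0.153], [0, 0, 0]], [0.6, [0.002, 0.065, 0.153], [0, 0, 0]], [0.6, [0.002, 0.065, 0.19], [0, 0, 0]], [0.6, [0.002, 0.065, 0.219], [0, 0, 0]], [0.6, [0.002, 0.065, 0.219], [0, 0, 0]], [0.2, [0.002, 0.065, 0.219], [0, 0, 0]], [0.2, [0.002, 0.065, 0.219], [0, 0, 0]]]}}

```text
t: 18.65
eef_pos: [0.5877, 0.1945, 0.1055]
eef_rot: [0.055, 0.998, 0.0, 0.001]
contact_force: [-1.3, 0.1, -0.2]
width: 0.0391
gripper_force: 44.0
```

Call:
{"fn": "step_arm", "kwargs": {"motion": [[0.2, [0, 0, 0], [0, 0, 0]], [0.2, [0, 0, -0.06], [0, 0, 0]], [0.2, [0, 0, -0.116], [0, 0, 0]], [0.2, [0.063, -0.419, -0.116], [0, 0, -0.131]], [0.2, [0.063, -0.419, -0.116], [0, 0, -0.131]], [0.2, [0.063, -0.419, -0.116], [0, 0, -0.131]], [0.2, [0.063, -0.419, -0.116], [0, 0, -0.131]], [0.2, [0.063, -0.419, -0.116], [0, 0, -0.131]]]}}

```text
t: 19.65
eef_pos: [0.5062, -0.1093, 0.2199]
eef_rot: [-0.011, 1.0, 0.0, -0.0]
contact_force: [1.8, -0.3, -4.9]
width: 0.0391
gripper_force: 43.9
```

Call:
{"fn": "step_arm", "kwargs": {"motion": [[0.2, [0, 0, 0], [0, 0, 0]], [0.2, [0, 0, 0], [0, 0, 0]]]}}

```text
t: 19.9
eef_pos: [0.507, -0.1074, 0.2198]
eef_rot: [-0.01, 1.0, 0.0, -0.0]
contact_force: [0.6, 0.6, -5.4]
width: 0.0392
gripper_force: 44.0
```

```bash
python3 - <<'E'
from h import *
plan([[(.478,-.215,.22,1.2),(.478,-.215,.10,1.2),(.478,-.215,.046,1.2)]])
E
```

```text
at [ 0.507 -0.107  0.22   1.18 ]
   [ 0.031 -0.107 -0.   ] rz -0.0 rows 2
   [ 0.031 -0.107  0.12 ] rz -0.0 rows 3
   [ 0.031 -0.107  0.174] rz -0.0 rows 4
--
```

Call:
{"fn": "step_arm", "kwargs": {"motion": [[0.2, [0.031, -0.107, 0], [0, 0, 0]], [0.2, [0.031, -0.107, 0], [0, 0, 0]], [0.2, [0.031, -0.107, 0.06], [0, 0, 0]], [0.2, [0.031, -0.107, 0.12], [0, 0, 0]], [0.2, [0.031, -0.107, 0.15], [0, 0, 0]], [0.2, [0.031, -0.107, 0.173], [0, 0, 0]], [0.2, [0.031, -0.107, 0.173], [0, 0, 0]], [0.6, [0.031, -0.107, 0.173], [0, 0, 0]]]}}

```text
t: 20.9
eef_pos: [0.4793, -0.2148, 0.0478]
eef_rot: [-0.011, 1.0, -0.0, 0.001]
contact_force: [0.0, 0.1, 0.6]
width: 0.0513
gripper_force: 0.0
```

Call:
{"fn": "step_arm", "kwargs": {"motion": [[0.6, [0, 0, 0], [0, 0, 0]], [0.6, [0, 0, 0], [0, 0, 0]], [0.6, [0, 0, -0.05], [0, 0, 0]], [0.6, [0, 0, -0.11], [0, 0, 0]], [0.6, [0, 0, -0.16], [0, 0, 0]], [0.6, [0, 0, -0.16], [0, 0, 0]]]}}

```text
t: 21.65
eef_pos: [0.4796, -0.216, 0.211]
eef_rot: [-0.011, 1.0, -0.002, 0.003]
contact_force: [-0.3, -0.6, -0.2]
width: 0.0514
gripper_force: 0.0
```

```bash
python3 - <<'E'
from h import *
im,d,P=cloud('wrist'); save('w4.png',im); z=P[...,2]; x=P[...,0]; y=P[...,1]
rect(P,(z>.033)&(z<.05)&(x>.425)&(x<.53)&(y<-.06),'drawer blk',150)
rect(P,(z>.055)&(z<.064)&(x>.40)&(x<.45)&(y<-.06),'front',50)
plan([[(.431,.013,.2,8.7),(.431,.013,.12,8.7)]])
E
```

```text
drawer blk n 2563 px [241 145  38  69] c [ 477.4 -213.7] size [74.6 39.8] ang 0.9 z [40.8 42.1 43.3] mean [ 475.6 -213.7]
front n 1972 px [197 130 222   9] c [ 426.7 -169.2] size [  7.7 211.8] ang 1.3 z [58.5 59.9 61.1] mean [ 426.7 -169.6]
at [ 0.479 -0.215  0.208  1.214]
   [0.043 0.229 0.008] rz -0.131 rows 4
   [0.043 0.229 0.088] rz -0.131 rows 4
--
```

View pics/w4.png

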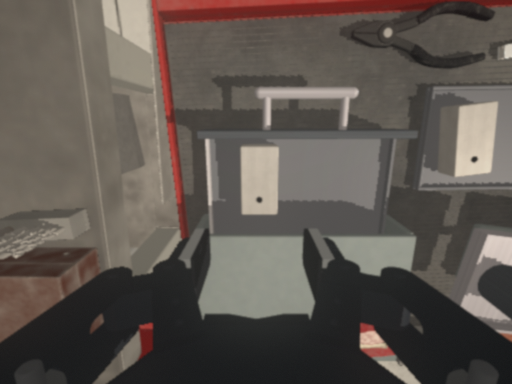

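The wrist view shows casting 2 flat in the drawer at (260,180), and the last casting in the tray at (467,140). I'll go for that one.

Call:
{"fn": "step_arm", "kwargs": {"motion": [[0.65, [0.043, 0.229, 0.008], [0, 0, -0.131]], [0.65, [0.043, 0.229, 0.008], [0, 0, -0.131]], [0.65, [0.043, 0.229, 0.008], [0, 0, -0.131]], [0.65, [0.043, 0.229, 0.008], [0, 0, -0.131]], [0.65, [0.043, 0.229, 0.085], [0, 0, -0.131]], [0.65, [0.043, 0.229, 0.085], [0, 0, -0.131]], [0.65, [0.043, 0.229, 0.085], [0, 0, -0.131]]]}}

```text
t: 22.58
eef_pos: [0.4294, 0.0131, 0.1203]
eef_rot: [-0.076, 0.997, 0.001, -0.002]
contact_force: [-0.3, -0.4, 0.5]
width: 0.0553
gripper_force: 0.0
```

```bash
python3 - <<'E'
from h import *
weigh()
plan([[(.4305,.013,.036,8.7)]])
E
```

```text
L 0 []
R 0 []
tray blk n 4705 px [230 159  53  93] c [429.8  12.7] size [74.9 40.1] ang 8.6 z [32.9 34.1 35.2] mean [427.6  12.4]
tray blk n 4829 px [417 187  80  93] c [429.1 176.8] size [74.9 42. ] ang 2.1 z [29.  33.8 35. ] mean [426.9 174.6]
at [0.43  0.013 0.121 8.716]
   [-0.     0.     0.085] rz 0.0 rows 2
--
```

Call:
{"fn": "step_arm", "kwargs": {"motion": [[0.6, [0, 0, 0.05], [0, 0, 0]], [0.6, [0, 0, 0.082], [0, 0, 0]], [0.6, [0, 0, 0.082], [0, 0, 0]], [0.2, [0, 0, 0.082], [0, 0, 0]], [0.2, [0, 0, 0.082], [0, 0, 0]], [0.2, [0, 0, 0.082], [0, 0, 0]]]}}

```text
t: 23.38
eef_pos: [0.4313, 0.0126, 0.0413]
eef_rot: [-0.076, 0.997, -0.0, 0.001]
contact_force: [-1.9, -0.2, 7.6]
width: 0.0391
gripper_force: 42.7
```

```bash
python3 - <<'E'
from h import *
plan([[(.4305,.013,.22,8.7),(.589,.1945,.22,-6.3)]])
E
```

```text
at [0.431 0.013 0.041 8.725]
   [ 0.001  0.001 -0.179] rz 0.0 rows 3
   [-0.183  0.156 -0.179] rz 0.262 rows 5
--
```

Call:
{"fn": "step_arm", "kwargs": {"motion": [[0.2, [0, 0, -0.06], [0, 0, 0]], [0.2, [0, 0, -0.12], [0, 0, 0]], [0.2, [0, 0, -0.179], [0, 0, 0]], [0.2, [-0.183, 0.156, -0.179], [0, 0, 0.262]], [0.2, [-0.183, 0.156, -0.179], [0, 0, 0.262]], [0.2, [-0.183, 0.156, -0.179], [0, 0, 0.262]], [0.2, [-0.183, 0.156, -0.179], [0, 0, 0.262]], [0.2, [-0.183, 0.156, -0.179], [0, 0, 0.262]]]}}

```text
t: 24.38
eef_pos: [0.5886, 0.1974, 0.2174]
eef_rot: [0.053, 0.999, 0.0, -0.001]
contact_force: [-0.8, -0.3, -4.3]
width: 0.0388
gripper_force: 43.8
```

```bash
python3 - <<'E'
from h import *
plan([[(.589,.1945,.133,-6.3)]])
E
```

```text
at [ 0.589  0.197  0.217 -6.107]
   [-0.001 -0.003  0.084] rz 0.003 rows 2
--
```

Call:
{"fn": "step_arm", "kwargs": {"motion": [[0.2, [-0.001, -0.002, 0.05], [0, 0, 0]], [0.2, [-0.001, -0.002, 0.084], [0, 0, 0]], [0.2, [-0.001, -0.002, 0.084], [0, 0, 0]], [0.6, [-0.001, -0.002, 0.084], [0, 0, 0]], [0.6, [-0.001, -0.002, 0.084], [0, 0, 0]], [0.6, [-0.001, -0.002, 0.084], [0, 0, 0]], [0.6, [-0.001, -0.002, 0.03], [0, 0, 0]], [0.6, [-0.001, -0.002, -0.03], [0, 0, 0]]]}}

```text
t: 25.38
eef_pos: [0.5883, 0.1925, 0.2506]
eef_rot: [0.055, 0.998, -0.0, -0.0]
contact_force: [-0.0, -0.0, -0.3]
width: 0.0513
gripper_force: 0.0
```

Call:
{"fn": "step_arm", "kwargs": {"motion": [[0.6, [0, -0.065, -0.075], [0, 0, 0]], [0.6, [0, -0.065, -0.075], [0, 0, 0]], [0.6, [0, -0.065, -0.075], [0, 0, 0]], [0.6, [0, -0.065, -0.075], [0, 0, 0]], [0.6, [0, -0.065, -0.075], [0, 0, 0]], [0.6, [0, -0.065, -0.075], [0, 0, 0]], [0.6, [0, -0.065, -0.075], [0, 0, 0]], [0.6, [0, -0.065, -0.075], [0, 0, 0]]]}}

```text
t: 26.38
eef_pos: [0.5815, 0.1281, 0.3239]
eef_rot: [0.055, 0.998, -0.0, -0.0]
contact_force: [-0.7, -0.5, 0.1]
width: 0.0512
gripper_force: 0.0
```

```bash
python3 - <<'E'
from h import *
weigh(); print(cur())
plan([[(.5885,.1945,.20,-6.3)]])
E
```

```text
L 6774 [(62, 108), (66, 137), (70, 41), (90, 1855), (94, 1159), (98, 272), (102, 209), (106, 799), (110, 31), (114, 55), (118, 60), (122, 2046)]
R 6037 [(62, 178), (66, 59), (70, 3227), (74, 334), (78, 188), (82, 305), (86, 626), (90, 33), (98, 34), (110, 75), (114, 511), (130, 215), (134, 177)]
Lblk n 2277 px [291 143  39  64] c [586.8 192.4] size [40.4 74.5] ang 83.8 z [114.1 123.5 124.8] mean [584.8 191.3]
Lblk n 275 px [342 143   9  65] c [594.8 239.6] size [ 3.8 80.6] ang 84.1 z [100.8 106.9 108.6] mean [593.8 239.2]
Lblk n 172 px [272 144   4  64] c [585.5 149.1] size [ 3.  79.4] ang 83.6 z [102.7 107.6 108.9] mean [585.3 149.1]
Lblk n 211 px [281 212  55   4] c [639.5 189.4] size [70.5  3.4] ang 84.1 z [101.8 106.7 108.6] mean [639.1 189.3]
tray blk n 1827 px [262  18  36  66] c [429.4 177.4] size [75.7 40.2] ang 2.1 z [32.4 34.  35.4] mean [429.2 177.1]
[np.float64(0.5814783189185808), np.float64(0.12809721392991422), np.float64(0.3239347846530873), np.float64(-6.284096486473248)]
at [ 0.581  0.128  0.324 -6.284]
   [0.    0.067 0.124] rz 0.0 rows 3
--
```

Casting 3 is lighter (left pan still up), so it goes back into the tray, beside casting 1.

Call:
{"fn": "step_arm", "kwargs": {"motion": [[0.6, [0, 0.066, 0.124], [0, 0, 0]], [0.6, [0, 0.066, 0.124], [0, 0, 0]], [0.6, [0, 0.066, 0.124], [0, 0, 0]], [0.6, [0, 0.066, 0.165], [0, 0, 0]], [0.6, [0, 0.066, 0.199], [0, 0, 0]], [0.6, [0, 0.066, 0.199], [0, 0, 0]], [0.2, [0, 0.066, 0.199], [0, 0, 0]], [0.2, [0, 0.066, 0.199], [0, 0, 0]]]}}

```text
t: 27.42
eef_pos: [0.5898, 0.1934, 0.1272]
eef_rot: [0.055, 0.998, 0.0, 0.002]
contact_force: [1.2, -1.1, 1.2]
width: 0.039
gripper_force: 45.0
```

```bash
python3 - <<'E'
from h import *
plan([[(.588,.1935,.22,-6.3),(.43,.06,.22,2)]])
E
```

```text
at [ 0.59   0.193  0.127 -6.299]
   [ 0.002 -0.    -0.093] rz 0.0 rows 2
   [ 0.144 -0.15  -0.093] rz -0.145 rows 4
--
```

Call:
{"fn": "step_arm", "kwargs": {"motion": [[0.2, [0, 0, 0], [0, 0, 0]], [0.2, [0.002, 0, -0.05], [0, 0, 0]], [0.2, [0.002, 0, -0.093], [0, 0, 0]], [0.2, [0.144, -0.15, -0.093], [0, 0, -0.145]], [0.2, [0.144, -0.15, -0.093], [0, 0, -0.145]], [0.2, [0.144, -0.15, -0.093], [0, 0, -0.145]], [0.2, [0.144, -0.15, -0.093], [0, 0, -0.145]], [0.2, [0.144, -0.15, -0.093], [0, 0, -0.145]]]}}

```text
t: 28.42
eef_pos: [0.4285, 0.06, 0.2183]
eef_rot: [-0.017, 1.0, 0.0, 0.0]
contact_force: [0.7, 0.3, -2.6]
width: 0.0388
gripper_force: 44.6
```

Call:
{"fn": "step_arm", "kwargs": {"motion": [[0.2, [0, 0, 0], [0, 0, 0]], [0.2, [0, 0, 0], [0, 0, 0]]]}}

```text
t: 28.68
eef_pos: [0.4296, 0.0608, 0.2178]
eef_rot: [-0.018, 1.0, 0.0, -0.0]
contact_force: [-0.1, -0.2, -4.6]
width: 0.0388
gripper_force: 44.6
```

```bash
python3 - <<'E'
from h import *
plan([[(.43,.06,.0375,2)]])
E
```

```text
at [0.43  0.061 0.218 2.065]
   [-0.    -0.001  0.18 ] rz 0.001 rows 3
--
```

Next I'll place it, rise, and go back towards the master.

Call:
{"fn": "step_arm", "kwargs": {"motion": [[0.2, [0, 0, 0.06], [0, 0, 0]], [0.2, [0, 0, 0.12], [0, 0, 0]], [0.2, [0, 0, 0.16], [0, 0, 0]], [0.2, [0, 0, 0.179], [0, 0, 0]], [0.2, [0, 0, 0.179], [0, 0, 0]], [0.6, [0, 0, 0.179], [0, 0, 0]], [0.6, [0, 0, 0.179], [0, 0, 0]], [0.6, [0, 0, 0.179], [0, 0, 0]]]}}

```text
t: 29.68
eef_pos: [0.4295, 0.0603, 0.0394]
eef_rot: [-0.018, 1.0, -0.0, 0.0]
contact_force: [-0.4, 0.0, -0.3]
width: 0.0513
gripper_force: 0.0
```

Call:
{"fn": "step_arm", "kwargs": {"motion": [[0.6, [0, 0, -0.06], [0, 0, 0]], [0.6, [0, 0, -0.12], [0, 0, 0]], [0.6, [0, 0, -0.18], [0, 0, 0]], [0.65, [-0.144, -0.016, -0.18], [0, 0, 0.145]], [0.65, [-0.144, -0.016, -0.18], [0, 0, 0.145]], [0.65, [-0.144, -0.016, -0.18], [0, 0, 0.145]], [0.65, [-0.144, -0.016, -0.18], [0, 0, 0.145]], [0.65, [-0.144, -0.016, -0.18], [0, 0, 0.145]]]}}

```text
t: 30.68
eef_pos: [0.5728, 0.0496, 0.2191]
eef_rot: [0.055, 0.998, 0.0, -0.0]
contact_force: [-0.8, 0.5, 1.2]
width: 0.0556
gripper_force: 0.0
```

```bash
python3 - <<'E'
from h import *
im,d,P=cloud('wrist'); z=P[...,2];x=P[...,0];y=P[...,1]; save('w5.png',im)
rect(P,(z>.125)&(z<.145)&(abs(x-.573)<.05)&(abs(y-.044)<.05),'knob',50)
rect(P,(z>.108)&(z<.122)&(abs(x-.573)<.05)&(abs(y-.044)<.05),'body',50)
rect(P,(z>.026)&(z<.045)&(x>.34)&(x<.52)&(y>-.06)&(y<.26),'tray blk',150)
plan([[(.575,.043,.117,-6.3)]])
E
```

```text
knob n 825 px [229 193  33  33] c [573.8  40.5] size [25.1 25.2] ang 58.1 z [132.  133.7 134.8] mean [573.2  40.5]
body n 1174 px [221 177  51  50] c [574.   40.7] size [42.6 42.8] ang 82.6 z [112.8 115.  116.5] mean [568.5  41.8]
tray blk n 3130 px [226   0  50  80] c [428.3  60.7] size [71.9 40.1] ang 2.4 z [32.7 34.1 35.3] mean [429.   60.4]
tray blk n 3422 px [342   0  46  84] c [442.4 173.7] size [74.9 40.9] ang 2.7 z [31.5 33.8 35.2] mean [442.7 172.1]
at [ 0.573  0.05   0.219 -6.28 ]
   [-0.003 -0.006  0.102] rz 0.0 rows 2
--
```

View pics/w5.png

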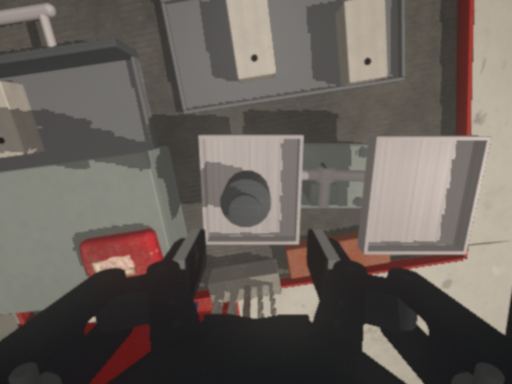

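The wrist view shows the master in the right pan at (246,198), and castings in the tray at (251,35) and (364,40). The second has been nudged about 13 mm but is still flat. Now I'll grip the master.

Call:
{"fn": "step_arm", "kwargs": {"motion": [[0.62, [-0.002, -0.009, 0], [0, 0, 0]], [0.62, [-0.002, -0.009, 0.05], [0, 0, 0]], [0.62, [-0.002, -0.009, 0.102], [0, 0, 0]], [0.62, [-0.002, -0.009, 0.102], [0, 0, 0]], [0.2, [-0.002, -0.009, 0.102], [0, 0, 0]], [0.2, [-0.002, -0.009, 0.102], [0, 0, 0]], [0.2, [-0.002, -0.009, 0.102], [0, 0, 0]]]}}

```text
t: 31.6
eef_pos: [0.5753, 0.0401, 0.1186]
eef_rot: [0.055, 0.998, -0.0, 0.001]
contact_force: [-0.6, 0.0, 1.7]
width: 0.0415
gripper_force: 44.2
```

```bash
python3 - <<'E'
from h import *
plan([[(.575,.042,.21,-6.3),(.625,-.22,.21,0)]])
E
```

```text
at [ 0.575  0.04   0.119 -6.284]
   [ 0.001  0.002 -0.091] rz 0.0 rows 2
   [-0.078 -0.253 -0.091] rz -0.11 rows 5
--
```

Call:
{"fn": "step_arm", "kwargs": {"motion": [[0.2, [0, 0, -0.05], [0, 0, 0]], [0.2, [0, 0, -0.091], [0, 0, 0]], [0.2, [-0.078, -0.253, -0.091], [0, 0, -0.11]], [0.2, [-0.078, -0.253, -0.091], [0, 0, -0.11]], [0.2, [-0.078, -0.253, -0.091], [0, 0, -0.11]], [0.2, [-0.078, -0.253, -0.091], [0, 0, -0.11]], [0.2, [-0.078, -0.253, -0.091], [0, 0, -0.11]], [0.2, [-0.078, -0.253, -0.091], [0, 0, -0.11]]]}}

```text
t: 32.6
eef_pos: [0.6242, -0.2202, 0.2076]
eef_rot: [0.0, 1.0, 0.0, -0.0]
contact_force: [-0.3, 0.8, -5.1]
width: 0.0418
gripper_force: 43.7
```

Call:
{"fn": "step_arm", "kwargs": {"motion": [[0.2, [0, 0, 0], [0, 0, 0]], [0.2, [0, 0, 0], [0, 0, 0]]]}}

```text
t: 32.85
eef_pos: [0.6245, -0.2183, 0.2084]
eef_rot: [-0.001, 1.0, 0.0, 0.0]
contact_force: [0.5, 1.6, -4.8]
width: 0.0416
gripper_force: 43.7
```

```bash
python3 - <<'E'
from h import *
plan([[(.625,-.22,.117,0)]])
E
```

```text
at [ 0.625 -0.218  0.208  0.115]
   [-0.    -0.002  0.091] rz 0.002 rows 2
--
```

Call:
{"fn": "step_arm", "kwargs": {"motion": [[0.2, [0, 0, 0.05], [0, 0, 0]], [0.2, [0, 0, 0.08], [0, 0, 0]], [0.2, [0, 0, 0.092], [0, 0, 0]], [0.2, [0, 0, 0.092], [0, 0, 0]], [0.65, [0, 0, 0.092], [0, 0, 0]], [0.65, [0, 0, 0.092], [0, 0, 0]], [0.65, [0, 0, 0.092], [0, 0, 0]], [0.65, [0, 0, 0.04], [0, 0, 0]]]}}

```text
t: 33.85
eef_pos: [0.623, -0.2191, 0.1651]
eef_rot: [-0.0, 1.0, 0.002, -0.003]
contact_force: [0.7, 0.0, 0.8]
width: 0.0555
gripper_force: 0.0
```

Call:
{"fn": "step_arm", "kwargs": {"motion": [[0.65, [0, 0, -0.05], [0, 0, 0]], [0.65, [0, 0, -0.05], [0, 0, 0]], [0.0, [0.26, 0.048, -0.05], [0, 0, -0.02]], [0.0, [0.26, 0.048, -0.05], [0, 0, -0.02]], [0.0, [0.26, 0.048, -0.05], [0, 0, -0.02]], [0.0, [0.26, 0.048, -0.05], [0, 0, -0.02]], [0.0, [0.26, 0.048, -0.05], [0, 0, -0.02]], [0.0, [0.26, 0.048, -0.05], [0, 0, -0.02]]]}}

```text
t: 34.85
eef_pos: [0.3645, -0.1721, 0.2182]
eef_rot: [-0.01, 1.0, -0.0, 0.0]
contact_force: [1.2, -1.1, -0.4]
width: -0.0001
gripper_force: 0.0
```

```bash
python3 - <<'E'
from h import *
im,d,P=cloud('top'); z=P[...,2];x=P[...,0];y=P[...,1]; save('t3.png',im)
rect(P,(z>.12)&(z<.15)&(x>.55)&(y<-.15),'knob',20)
rect(P,(z>.105)&(z<.118)&(x>.55)&(y<-.15),'body',20)
rect(P,(z>.026)&(z<.045)&(x>.34)&(x<.52)&(y>-.06)&(y<.26),'tray blk',150)
rect(P,(z>.08)&(z<.1)&(x>.55)&(y<-.04)&(y>-.15),'packet',150)
plan([[(.345,-.171,.16,1.2),(.345,-.171,.06,1.2)]])
E
```

```text
knob n 217 px [310   0  33  19] c [ 987.4 -180.3] size [79.4 35.8] ang 58.5 z [121.8 135.5 148.7] mean [ 986.2 -187.1]
knob n 259 px [345   0  99   4] c [1015.7 -353.4] size [237.    5.1] ang 90.0 z [120.7 126.4 132.9] mean [1015.5 -342.6]
knob n 105 px [340 158  12  11] c [ 624.5 -220.1] size [23.9 24.3] ang 43.7 z [127.5 130.7 133.6] mean [ 624.2 -219.4]
body n 47 px [492   1  20   4] c [1015.8 -618.8] size [48.   3.8] ang 89.8 z [105.8 111.6 116.9] mean [1015.9 -619.5]
body n 275 px [344   2 102   6] c [1015.4 -359.2] size [245.8   6.4] ang 89.9 z [105.8 111.1 117.4] mean [1016.1 -357.3]
body n 98 px [309   4  31  17] c [ 990.2 -182. ] size [79.7 28.4] ang 59.0 z [105.6 111.8 117.3] mean [ 991.  -184.5]
body n 175 px [335 156  19  19] c [ 623.9 -220.4] size [41.4 42.3] ang 1.0 z [108.3 112.  115. ] mean [ 622.  -216.9]
tray blk n 524 px [170 231  18  32] c [443.1 173.2] size [74.8 40.3] ang 3.1 z [30.  33.7 36.8] mean [443.  172.9]
tray blk n 520 px [217 237  18  32] c [427.3  60.2] size [75.1 40.1] ang 2.4 z [29.9 33.3 36.8] mean [427.2  59.9]
packet n 800 px [272 152  34  26] c [631.9 -95. ] size [58.5 78.4] ang 2.9 z [84.6 91.  95.6] mean [630.6 -94.2]
at [ 0.365 -0.172  0.218  1.138]
   [0.02  0.002 0.058] rz -0.001 rows 1
   [0.02  0.002 0.158] rz -0.001 rows 3
--
```

View pics/t3.png

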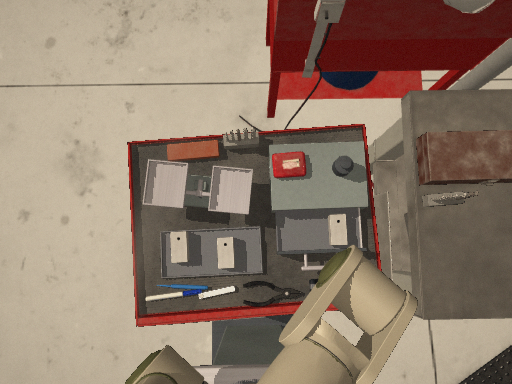

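The top view shows the master standing at (342,165), one casting in the drawer at (337,228), and two in the tray at (179,247) and (225,252). The packet hasn't moved. Next: lower the closed fingers in front of the handle and push the drawer.

Call:
{"fn": "step_arm", "kwargs": {"motion": [[0.0, [0.02, -0.013, 0.04], [0, 0, 0]], [0.0, [0.02, -0.013, 0.1], [0, 0, 0]], [0.0, [0.02, -0.013, 0.15], [0, 0, 0]], [0.0, [0.02, -0.013, 0.168], [0, 0, 0]], [0.0, [0.02, -0.013, 0.168], [0, 0, 0]]]}}

```text
t: 35.52
eef_pos: [0.3452, -0.1852, 0.0487]
eef_rot: [-0.01, 1.0, 0.001, -0.001]
contact_force: [-0.1, 0.2, -0.6]
width: -0.0
gripper_force: 0.0
```

Call:
{"fn": "step_arm", "kwargs": {"motion": [[0.0, [-0.02, 0, 0], [0, 0, 0]], [0.0, [-0.035, 0, 0], [0, 0, 0]], [0.0, [-0.05, 0, 0], [0, 0, 0]], [0.0, [-0.065, 0, 0], [0, 0, 0]], [0.0, [-0.08, 0, 0], [0, 0, 0]], [0.0, [-0.095, 0, 0], [0, 0, 0]], [0.0, [-0.105, 0, 0], [0, 0, 0]], [0.0, [-0.11, 0, 0], [0, 0, 0]]]}}

```text
t: 36.52
eef_pos: [0.4553, -0.183, 0.0502]
eef_rot: [-0.01, 1.0, -0.0, 0.0]
contact_force: [-2.2, -0.2, 1.4]
width: -0.0002
gripper_force: 0.7
```

```bash
python3 - <<'E'
from h import *
im,d,P=cloud('side'); save('s2.png',im)
im,d,P=cloud('top'); z=P[...,2];x=P[...,0];y=P[...,1]
m=(z>.05)&(z<.064)&(x>.43)&(x<.535)&(y<-.06)&(y>-.29)
rect(P,m,'front',20); print(cur())
E
```

```text
front n 34 px [353 212  11   4] c [ 514.6 -260.6] size [23.2  7.6] ang 90.0 z [55.9 59.  62.7] mean [ 514.4 -262.1]
front n 135 px [276 214  39   5] c [ 510.8 -108.7] size [ 8.  91.3] ang 1.3 z [55.  59.  62.3] mean [ 510.7 -108.3]
[np.float64(0.4550845606058247), np.float64(-0.18302168836843408), np.float64(0.05012562851296608), np.float64(1.1743584190839118)]
```

View pics/s2.png

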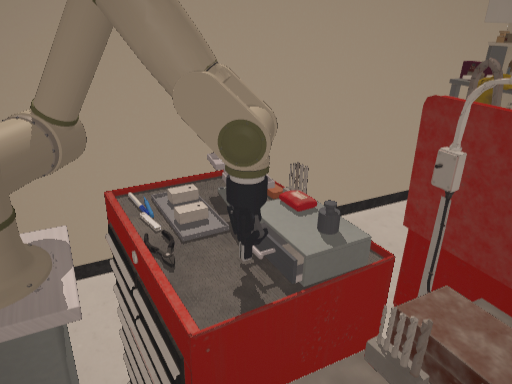

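The side view shows the drawer nearly shut, with the fingers on the handle at (247,255) and the master standing at (329,217). About 11 mm remains, so I'll push gently.

Call:
{"fn": "step_arm", "kwargs": {"motion": [[0.0, [-0.004, 0, 0], [0, 0, 0]], [0.0, [-0.008, 0, 0], [0, 0, 0]], [0.0, [-0.01, 0, 0], [0, 0, 0]], [0.0, [-0.011, 0, 0], [0, 0, 0]], [0.0, [-0.012, 0, 0], [0, 0, 0]], [0.0, [-0.012, 0, 0], [0, 0, 0]]]}}

```text
t: 37.38
eef_pos: [0.4667, -0.1828, 0.05]
eef_rot: [-0.01, 1.0, -0.0, 0.0]
contact_force: [0.5, 0.3, -0.4]
width: 0.0001
gripper_force: 0.4
```

```bash
python3 - <<'E'
from h import *
im,d,P=cloud('top'); z=P[...,2];x=P[...,0];y=P[...,1]
rect(P,(z>.05)&(z<.0645)&(x>.43)&(x<.535)&(y<-.06)&(y>-.29),'front',20)
rect(P,(z>.066)&(z<.08)&(x>.5)&(x<.57)&(y<-.055)&(y>-.13),'chestfrontedge',50)
s=get_obs();print(cur(),s['contact_force'])
E
```

```text
front n 32 px [354 207  13   5] c [ 525.7 -265.9] size [ 9.2 30.7] ang 0.9 z [51.8 58.8 63. ] mean [ 526.  -264.3]
front n 133 px [276 210  38   5] c [ 521.6 -107.5] size [ 8.3 88.1] ang 1.4 z [55.4 59.3 63. ] mean [ 521.3 -107.4]
chestfrontedge n 544 px [273 191  32  20] c [548.1 -92.6] size [44.  74.1] ang 1.1 z [66.9 69.7 72.9] mean [547.7 -92.5]
[np.float64(0.4667100313189603), np.float64(-0.1828299084307654), np.float64(0.050037762161059984), np.float64(1.1572409296341077)] [-0.62910198  0.56015046  0.2881505 ]
```

Call:
{"fn": "step_arm", "kwargs": {"motion": [[0.0, [-0.002, 0, 0], [0, 0, 0]], [0.0, [-0.003, 0, 0], [0, 0, 0]], [0.0, [-0.004, 0, 0], [0, 0, 0]], [0.0, [-0.004, 0, 0], [0, 0, 0]]]}}

```text
t: 37.92
eef_pos: [0.4708, -0.1828, 0.05]
eef_rot: [-0.01, 1.0, -0.0, 0.0]
contact_force: [-0.2, 1.2, -0.7]
width: 0.0
gripper_force: 0.3
```

Call:
{"fn": "step_arm", "kwargs": {"motion": [[0.0, [-0.001, 0, 0], [0, 0, 0]], [0.0, [-0.002, 0, 0], [0, 0, 0]], [0.0, [-0.003, 0, 0], [0, 0, 0]]]}}

```text
t: 38.3
eef_pos: [0.4737, -0.1827, 0.05]
eef_rot: [-0.01, 1.0, -0.0, -0.0]
contact_force: [-1.2, 0.7, -0.2]
width: 0.0001
gripper_force: 0.8
```

```bash
python3 - <<'E'
from h import *
im,d,P=cloud('top'); z=P[...,2];x=P[...,0];y=P[...,1]
rect(P,(z>.05)&(z<.0645)&(x>.43)&(x<.535)&(y<-.06)&(y>-.29),'front',20)
E
```

```text
front n 51 px [276 208  37   4] c [ 525.6 -106.5] size [ 3.7 85.7] ang 2.2 z [52.9 59.3 63.5] mean [ 525.6 -106.5]
```

The panel is sliding in under the top and there's no end stop yet, so I'll keep pushing in small steps.

Call:
{"fn": "step_arm", "kwargs": {"motion": [[0.0, [-0.001, 0, 0], [0, 0, 0]], [0.0, [-0.002, 0, 0], [0, 0, 0]], [0.0, [-0.003, 0, 0], [0, 0, 0]], [0.0, [-0.003, 0, 0], [0, 0, 0]]]}}

```text
t: 38.85
eef_pos: [0.4757, -0.1826, 0.0499]
eef_rot: [-0.01, 1.0, 0.0, -0.001]
contact_force: [-8.7, -1.8, 4.5]
width: -0.0003
gripper_force: 4.3
```

Call:
{"fn": "step_arm", "kwargs": {"motion": [[0.0, [-0.001, 0, 0], [0, 0, 0]], [0.0, [-0.002, 0, 0], [0, 0, 0]], [0.0, [-0.002, 0, 0], [0, 0, 0]]]}}

```text
t: 39.22
eef_pos: [0.476, -0.1825, 0.0499]
eef_rot: [-0.011, 1.0, 0.001, -0.004]
contact_force: [-20.9, -3.4, 11.2]
width: 0.0002
gripper_force: 10.4
```

The drawer is at its stop: force is 21 N and the tool no longer advances. I'll back off, rise and do a final check.

Call:
{"fn": "step_arm", "kwargs": {"motion": [[0.0, [0.02, 0, 0], [0, 0, 0]], [0.0, [0.07, 0, 0], [0, 0, 0]], [0.0, [0.1, 0, -0.03], [0, 0, 0]], [0.0, [0.11, 0, -0.09], [0, 0, 0]], [0.0, [0.11, 0, -0.15], [0, 0, 0]], [0.0, [0.11, 0, -0.15], [0, 0, 0]], [0.0, [0.11, 0, -0.15], [0, 0, 0]]]}}

```text
t: 40.1
eef_pos: [0.3686, -0.1846, 0.1996]
eef_rot: [-0.01, 1.0, 0.0, 0.0]
contact_force: [1.1, -0.4, 0.1]
width: -0.0003
gripper_force: 0.0
```

```bash
python3 - <<'E'
from h import *
im,d,P=cloud('top'); z=P[...,2];x=P[...,0];y=P[...,1]; save('t4.png',im)
rect(P,(z>.05)&(z<.0645)&(x>.43)&(x<.535)&(y<-.06)&(y>-.29),'front',20)
rect(P,(z>.036)&(z<.055)&(x>.45)&(x<.53)&(y<-.1)&(y>-.24),'handle',20)
rect(P,(z>.026)&(z<.045)&(x>.34)&(x<.52)&(y>-.06)&(y<.26),'tray blk',150)
rect(P,(z>.105)&(z<.118)&(x>.55)&(x<.7)&(y<-.15),'master',20)
print(cur(),get_obs()['contact_force'])
E
```

```text
handle n 267 px [299 209  42  18] c [ 507.2 -168.3] size [ 39.7 100. ] ang 1.0 z [43.8 47.2 51.2] mean [ 498.8 -168.6]
tray blk n 524 px [170 231  18  32] c [443.  173.1] size [74.8 40.7] ang 3.3 z [29.8 33.5 37.2] mean [443.1 172.9]
tray blk n 517 px [217 237  18  32] c [427.4  60.3] size [74.9 40.2] ang 2.2 z [29.6 33.5 37.1] mean [427.2  59.9]
master n 175 px [335 156  19  18] c [ 624.4 -220.1] size [42.3 40.6] ang 89.4 z [108.6 112.1 115.1] mean [ 622.  -216.9]
[np.float64(0.36843440709419556), np.float64(-0.18445372900691193), np.float64(0.1990704590609569), np.float64(1.1575292940103261)] [-0.06745655  0.46393574 -0.16602586]
```

View pics/t4.png

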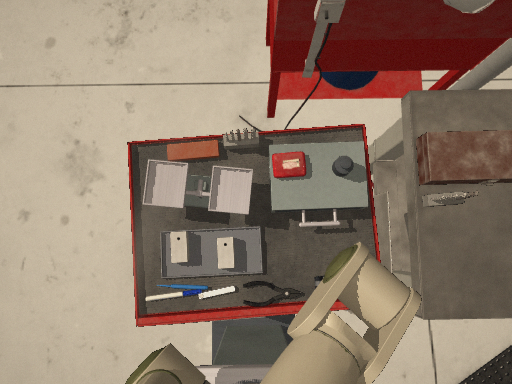

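The top view shows the drawer shut with its front flush under the chest top and the handle at (321,218). The master stands at (342,165), two castings lie in the tray, and the bystanders are undisturbed.

```bash
python3 -c "
from h import *
print(ctrl.job_done())"
```

```text
the job is handed in; nothing more can be done
None
```

I weighed all three castings and handed the job in: the one heavier casting is in the drawer, pushed to its stop; the two lighter ones lie flat in the tray; the master stands upright on the chest. The hand-in reported no verdict.

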